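Hold the number plate at its paint mark for bolting up

TASK

The hinge bolt of the number-plate bracket on this motorcycle tail unit is slack and the plate has dropped. Take the plate gently (the acrylic is brittle, so grip it as lightly as you can, and neither jerk it nor let it drop), swing it out and up until the steel pointer at the hinge meets the white paint line on the quadrant, and finish while still holding it there, still, so that I can tighten the bolt. Keep off the tail lamp and leave the other parts and tools on the bench where they are.

Things in the scene. Friction and masses are not known exactly. Their poses are not given: they have to be found in the camera images.
- tail: Motorcycle tail unit (grey cowl, black seat) fixed on a blue bench stand. Origin on the bench straight below the middle of the plate's hinge; z up, x along the hinge axis, away from the robot; -y is the tail's rear, where the plate hangs; cowl 70 to 535 mm towards +y. Within 150 mm of the hinge it is at most 60 mm wide each side and 340 mm high: the plate's side edges are open from above.
- plate: White number plate in a black carrier: panel 228 x 178 x 9 mm. Origin mid-width on the hinge axis, 260 mm up; x along the axis (the tail's x). Panel: x -114 to 114, y -4.5 to 4.5, z -203 to -25 mm. Slack hinge: hangs straight down (within 0.05 rad), lower edge swings to the tail's -y and up, to 1.2 rad, little friction, drops if let go. 0.3 to 0.65 kg, brittle.
- near_edge (a point): Middle of the plate's side edge on the robot's side: in the plate's frame at x = -114, y = 0, z = -67 mm (42 mm below the top edge). Free for a gripper from above, one finger either side of the 9 mm thickness.
- pointer (a point): Tip of the bright pointed steel finger that turns with the plate, on the far (+x) side of the hinge; straight up when the plate hangs down. In the plate's frame at x = 34, y = 0, z = 50 mm: as the lower edge swings out, the tip turns by the same angle about the hinge axis towards the cowl (the tail's +y).
- mark (a point): White paint line, 5 mm wide, on the dark fixed steel quadrant (64 mm radius) beside the pointer. This point is on the line at the pointer tip's radius: 50 mm from the hinge axis, 34 mm to the +x side of the middle, 0.36 to 0.68 rad (21 to 39 degrees) round from straight up towards the cowl.
- lamp: Red tail-lamp lens at the rear end of the cowl, fixed, 98 x 17 x 38 mm, mid-width, 289 to 327 mm above the bench, 68 to 85 mm from the hinge axis towards the cowl. Its origin is the tail's (on the bench below the hinge).
- indicator_a: Loose direction indicator with amber lens and black stalk, about 115 x 42 x 42 mm, lying on the bench on the plate's open side. Origin under its lens housing.
- indicator_b: A second, like indicator, lying near the first.
- spanner: Steel open spanner, 200 mm long, flat on the bench on the robot side of the plate. Origin under its middle.
- bolt_dish: Round steel parts dish with a few bolts in it, 104 mm across, 28 mm high, on the bench under the hanger. Origin under its middle.
- sprocket: Toothed steel chain sprocket, 152 mm across, 6 mm thick, flat on the bench under the plate's far end. Origin under its middle.
- spray_can: Spray can, 64 mm across, 190 mm tall, standing on the plate's open side, towards its far end. Origin under its middle.
- tape_roll: Roll of paper tape, 100 mm across, 24 mm high, flat on the bench towards the robot. Origin under its middle.
- screwdriver: Black-handled screwdriver, 220 mm long, lying on the bench on the plate's open side. Origin under its middle.
There are look-alikes about, which are no part of the job. What is meant by the spanner is not black, and is the smaller of those in its own colour.

How it is judged:
By the outcome, as a careful person would: the job done as asked, in the order asked, and still so for the second after the job is handed in, while the arm keeps its last pose, push and grip.
It also fails if it takes over 29 s, if anything falls off the work surface, if the arm or the gripper's body presses on something with over 40 N, if the wrist force passes 120 N, or if a joint passes its speed limit or range.

ROBOT

A 6-joint arm with a two-finger parallel gripper is mounted at the origin on the work surface. World frame = base frame: x ahead of the robot, y to its left, z up, the work surface at z = 0. Lengths are in m, angles in degrees, forces in N, time in s.
With the tool pointing down it reaches from about 0.4 to 0.825 m from the base axis. Payload 7 kg.
Tool frame: the origin (TCP) lies on the centre line of the jaws, within the pads' length; the fingertips stand 19 mm ahead of it and the grasp point (between the pads) is the TCP (r.tip_extent is the distance from the TCP to the fingertips, in m); z points along the fingers, y is the line along which they close (so a half turn about z gives the same grasp; the last joint's range is limited). The gripper opens to 88 mm and grips with 3 to 60 N. Pads are 19 mm wide; open, the fingers measure 130 mm over their backs; the gripper's body (78 mm by 193 mm) begins 47 mm behind the grasp point.
Start: joints at [-56.201, 20.546, 0.682, 0, -70.136, -16.507], TCP at [0.201, -0.644, 0.217] pointing down, gripper open.
Joint ranges: [-176.03, 176.03], [-82.01, 121.73], [-58.28, 71.71], [-173.87, 95.51], [-174.79, -0.11], [-173.66, 173.66]. Speed limits (degrees/s): [136.94, 136.94, 172.46, 180, 180, 180].

INTERFACE

Orientations are given as [roll, pitch, yaw] about the fixed x, y, z axes, in that order (R = Rz(yaw) Ry(pitch) Rx(roll)).
In Python, from plant import r gives the robot as it stands. The module is installed in compiled form; this text tells all that it offers.
- The arm moves only by the tool jog_arm, never from a script. Its argument "deltas" is a list that holds one entry, the list of rows, each a list of 5 numbers: the opening, from -1 (shut) to 1 (fully open), then the shift along the world's x, y, z in cm, then the turn about the world's z in rad. In form: [[[claw, dx, dy, dz, turn], ...]]. A call has 1 to 8 rows; each row shifts and turns the commanded pose from where the row before left it; what a row does not reach is not made up. A row lasts 1/8 s, in which the tool goes at most 62.5 mm and 10.7 degrees, less where a joint would pass 70% of its speed; a pose out of reach is approached as far as the arm can. A call with a gripper value outside its range is refused whole. The fingers move at their own pace and stop on an object; "force" is the grip in N (left out, the last holds). Time passes only in rows, so rows that do not move let the fingers close. It gives the time, the measured TCP pose, the force, the opening and the grip force at its end, in the units of the state.
- r.get_state(): the state, without advancing time (a new reading comes with each control period).
- r.capture(name): name is "scene" or "side" or "wrist"; returns the picture (384x512x3 uint8, blue, green, red); there is no depth.
- r.camera_info(name): a dict with "fx", "fy", "cx", "cy" (pixels), "view" (4x4, takes a point from world to camera coordinates). Camera axes: x right, y up, looking along -z (the intrinsics and any distortion apply to the point x, -y, -z); pixel columns grow to the right and rows downward; lengths in m; the calibration is good to about 2 mm. A picture is of the moment at which its call begins: read the wrist's pose just before it. camera_info takes no time and is no camera call; for the wrist camera it gives the pose at the moment of the call.
- r.close_job(): hands the job in; it is judged then, once.
The state is a dict: "time_s": time; "joints": joint angles; "qd": joint speeds; "joint_torque": joint torques, N m; "tcp_pos": TCP position; "eef_rot": TCP orientation; "contact_force": force on the tool from outside, world axes, zero at the start; "moment": the same for the moment, N m; "gripper_width": finger opening in m; "gripper_force": force on a finger pad.
Only numpy, scipy, OpenCV 4.12 (cv2) and the standard library are available. Lean on these libraries where they do the work, as an engineer would, in place of code of your own. Each camera call takes 0.05 s, during which the arm holds its last target. There are 200 camera calls.

## Working session

There is one attempt and no reset: what is moved stays moved. The work goes in short steps, Python scripts to look and compute and a tool call to move; the robot and the scene stay as the last step left them, time stands still between calls to the robot, and variables do not carry over. Pictures are saved under pics/ and viewed, at most 10 in all, crops included, and the job is handed in when it is done.

Besides the shell and the picture viewer there is one more tool, called after ">>>" as name(argument=value, ...), one argument or row to a line, values as JSON. jog_arm: Moves the arm, as the interface text tells. Its arguments: {"type":"object","properties":{"deltas":{"type":"array"},"force":{"type":"number"}},"required":["deltas"]}

```bash
mkdir -p pics
python3 - <<'E'
from plant import r
import cv2
for n in("scene","side"):
    cv2.imwrite(f"pics/{n}0.png",cv2.resize(r.capture(n),None,fx=1.5,fy=1.5))
    i=r.camera_info(n);print(n,{k:(v.round(3).tolist() if hasattr(v,'round') and hasattr(v,'tolist') else v) for k,v in i.items()})
print(r.get_state())
E
```

```text
scene {'fx': 423.17592048218313, 'fy': 423.17592048218313, 'cx': 257.9630202800185, 'cy': 190.70930547416717, 'view': [[-0.998, -0.055, -0.009, 0.48], [0.039, -0.808, 0.588, -0.231], [-0.039, 0.586, 0.809, -1.126], [0.0, 0.0, 0.0, 1.0]]}
side {'fx': 462.67761904282685, 'fy': 462.67761904282685, 'cx': 257.9646844702718, 'cy': 189.98194464439072, 'view': [[-0.967, -0.255, -0.018, 0.446], [0.183, -0.737, 0.651, -0.283], [-0.179, 0.626, 0.759, -1.459], [0.0, 0.0, 0.0, 1.0]]}
{'time_s': 0.1, 'joints': array([-5.62028504e+01,  2.05877799e+01,  6.38881594e-01, -1.69156312e-02,
       -7.01350071e+01, -1.65081453e+01]), 'qd': array([ 0.0876836 , -0.03239192,  0.15017564,  0.12094441, -0.00122363,
       -0.06033588]), 'joint_torque': array([-2.38335007e-03, -5.84163237e+01,  2.93752205e+01,  7.01561719e+00,
        1.01577325e-02, -6.38546658e-05]), 'tcp_pos': array([ 0.20045503, -0.64408105,  0.21581282]), 'eef_rot': array([ 1.79915034e+02, -8.59688218e-03, -1.62716749e+02]), 'contact_force': array([ 0.35233388,  0.02901992, -0.12959898]), 'moment': array([0.00015173, 0.00763401, 0.00676741]), 'gripper_force': 0.0, 'gripper_width': 0.08758555586953383}
```

View pics/scene0.png

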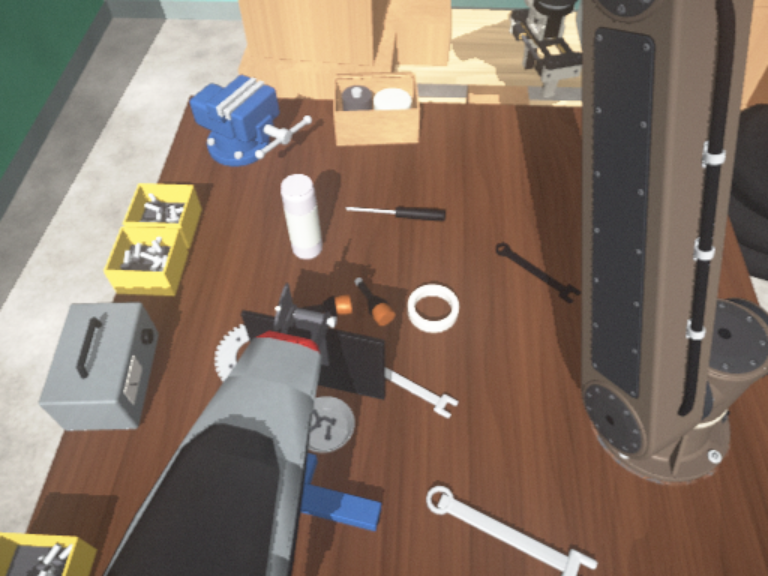

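View pics/side0.png

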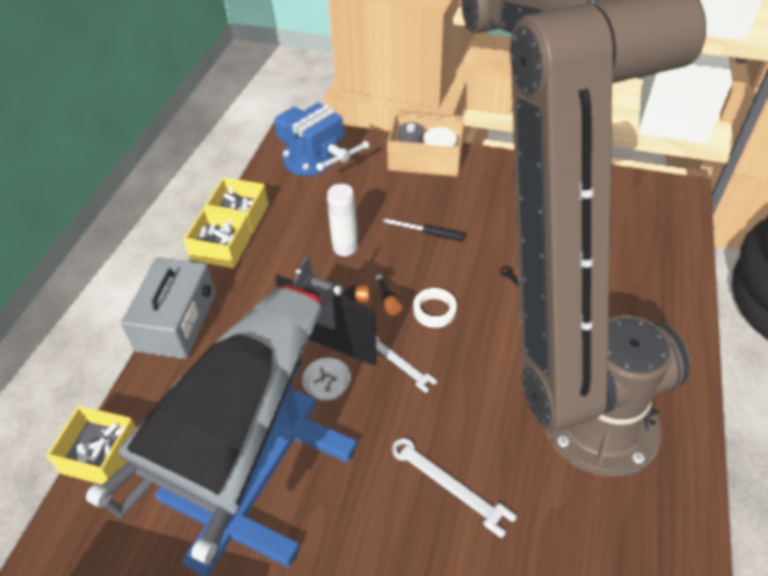

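The tail is at the left of the robot's workspace, with the hinge at about (300,320) in the 1.5x scene picture. The black back of the plate spans x 243–385. I'll enlarge both views.

Run:
```python
from plant import r
import cv2,numpy as np
a=np.mean([r.capture("scene") for _ in range(3)],0).astype('u1')[180:275,140:270]
b=np.mean([r.capture("side") for _ in range(3)],0).astype('u1')[165:250,175:265]
cv2.imwrite("pics/s1.png",cv2.resize(a,None,fx=6,fy=6,interpolation=2))
cv2.imwrite("pics/d1.png",cv2.resize(b,None,fx=7,fy=7,interpolation=2)[:595])
```

```text
(no output)
```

View pics/s1.png

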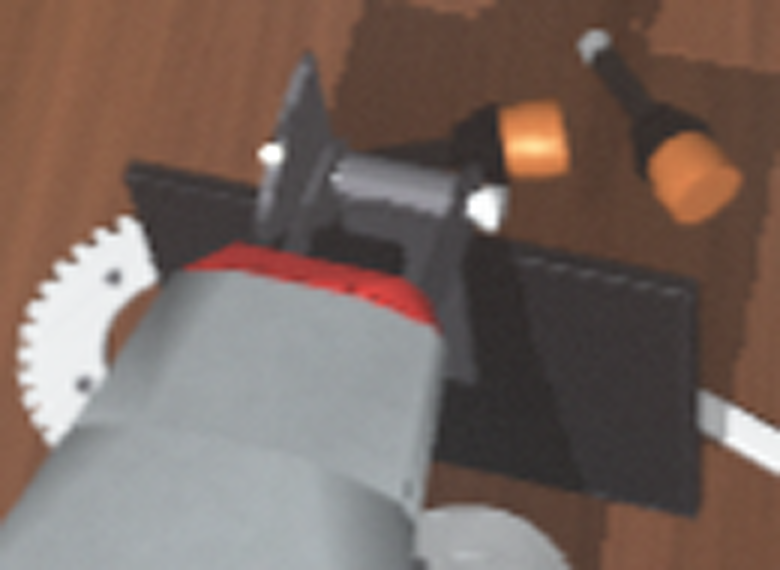

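View pics/d1.png

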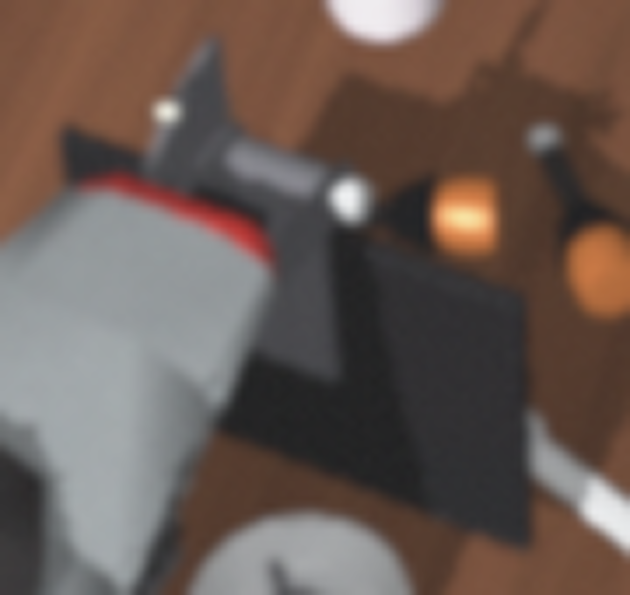

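The crops show the near upper corner of the plate at scene (697,280) and side (523,295), with the lower corner directly beneath it. The quadrant is edge-on at scene (305,60)–(270,230). Next I'll fit the tail pose.

```bash
cat > h.py <<'E'
import numpy as np
from plant import r
from scipy.optimize import least_squares
def proj(i,P):
    P=np.atleast_2d(P);c=P@i["view"][:3,:3].T+i["view"][:3,3]
    return np.c_[i["cx"]+i["fx"]*c[:,0]/-c[:,2], i["cy"]-i["fy"]*c[:,1]/-c[:,2]]
def Rz(a):return np.array([[np.cos(a),-np.sin(a),0],[np.sin(a),np.cos(a),0],[0,0,1]])
def Rx(a):return np.array([[1,0,0],[0,np.cos(a),-np.sin(a)],[0,np.sin(a),np.cos(a)]])
def plate(p,q,th):  # p=x,y,yaw ; plate pts (m), th swing (lower edge to -y)
    return (np.atleast_2d(q)@Rx(-th).T+[0,0,.26])@Rz(p[2]).T+[p[0],p[1],0]
E
python3 - <<'E'
from h import *
q=np.array([[-.114,.0045,-.025],[-.114,.0045,-.203],[.114,.0045,-.025]])
uv={"scene":np.array([[697,282],[697,515],[130,168]])/6+[140,180],"side":np.array([[524,300],[528,548],[65,135]])/7+[175,165]}
I={n:r.camera_info(n) for n in uv}
print({k for k in I["scene"]})
f=lambda p:np.concatenate([(proj(I[n],plate(p,q,p[3]))-uv[n]).ravel() for n in uv])
s=least_squares(f,[.45,-.3,0,0]);p=s.x
print(p,s.fun.round(1))
for nm,P in dict(near=plate(p,[-.114,0,-.067],p[3]),ptr=plate(p,[.034,0,.05],p[3]),hinge=plate(p,[0,0,0],0),m21=plate(p,[.034,0,.05],-0+.36),m39=plate(p,[.034,0,.05],.68),b=plate(p,[-.05,0,0],0)).items():
    print(nm,P.round(4),(proj(I["scene"],P)-[140,180])*6,(proj(I["side"],P)-[175,165])*7)
E
```

```text
{'cy', 'fy', 'view', 'fx', 'cx'}
[ 0.5911261  -0.01575756 -0.18395715 -0.04423587] [ 0.8  0.6  0.8  0.1 -0.2  0.1 -0.2 -0.7 -0.1  0.  -1.1 -1.1]
near [[0.4796 0.008  0.1931]] [[704.45811283 336.25537139]] [[528.13422867 351.88883323]]
ptr [[ 0.6241 -0.0242  0.31  ]] [[305.0835093   78.28080244]] [[206.14075777  55.04178249]]
hinge [[ 0.5911 -0.0158  0.26  ]] [[407.88774711 178.04412215]] [[285.50463215 162.49906244]]
m21 [[ 0.6278 -0.0047  0.3068]] [[288.12881736 127.42609033]] [[183.25945467  92.25870794]]
m39 [[0.6303 0.0089 0.2989]] [[278.45876173 171.20425293]] [[168.69890235 127.68908581]]
b [[ 0.542  -0.0066  0.26  ]] [[536.73079602 204.06129509]] [[389.73129667 199.70480171]]
```

The white spot at scene crop (268,153) and side crop (165,110) falls between the predicted 21° and 39° mark positions, so it's the paint line at about 0.53 rad. I'll move above the near edge for a closer look.

>>> jog_arm(
  deltas=[
    [[1,2,4.6,3.5,-0.035],[1,2,4.6,3.5,-0.035],[1,2,4.6,3.5,-0.035],[1,2,4.6,3.5,-0.035],[1,2,4.6,0,-0.035],[1,2,4.6,0,-0.035],[1,2,4.6,0,-0.035],[1,2,4.6,0,-0.035]],
  ],
)

```text
time_s: 1.4
tcp_pos: [0.3609, -0.2749, 0.357]
eef_rot: [-180.0, 0.1, -178.8]
contact_force: [0.7, -0.0, -0.0]
gripper_width: 0.0876
gripper_force: 0.0
```

>>> jog_arm(
  deltas=[
    [[1,2,4.6,0,-0.035],[1,2,4.6,0,-0.035],[1,2,4.6,0,-0.035],[1,2,4.6,0,-0.035],[1,2,4.6,0,-0.035],[1,1,3,0,-0.035],[1,0,0,0,0]],
  ],
)

```text
time_s: 2.28
tcp_pos: [0.471, -0.0147, 0.3564]
eef_rot: [-180.0, -0.0, 169.4]
contact_force: [0.2, 0.3, 0.0]
gripper_width: 0.0875
gripper_force: 0.0
```

Run:
```python
from h import *
import cv2
s=r.get_state();print(s["time_s"],s["tcp_pos"],s["eef_rot"],s["contact_force"])
i=r.camera_info("wrist");print(np.linalg.inv(i["view"]).round(3),i["fx"],i["cx"],i["cy"])
np.save("w1.npy",i["view"])
cv2.imwrite("pics/w1.png",cv2.resize(r.capture("wrist"),None,fx=1.5,fy=1.5,interpolation=2))
```

```text
2.275 [ 0.47104113 -0.01468119  0.35635989] [-1.79994468e+02 -2.94280088e-02  1.69351932e+02] [0.15276983 0.29346224 0.02116143]
[[ 0.185 -0.951 -0.247  0.405]
 [ 0.983  0.179  0.047 -0.003]
 [-0.001 -0.252  0.968  0.524]
 [ 0.     0.     0.     1.   ]] 273.51213296113923 256.43916316823794 193.6150637327155
```

View pics/w1.png

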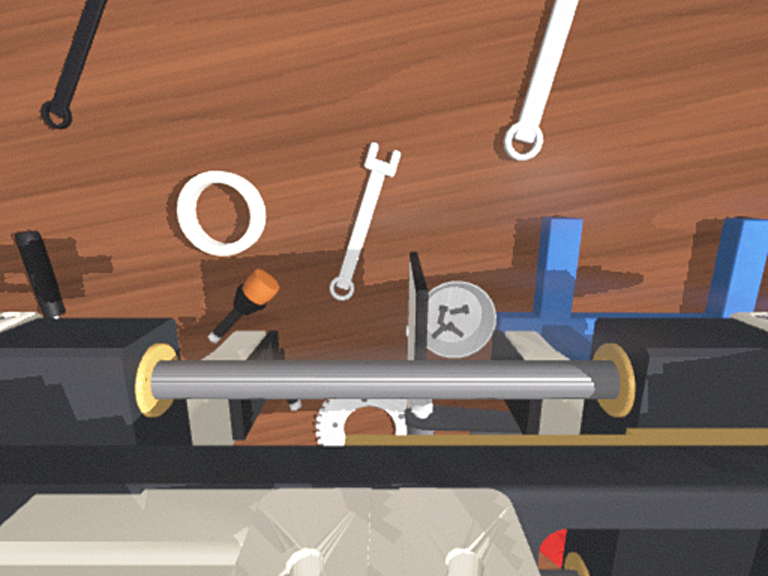

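The wrist picture shows the plate's near edge from about (412,253) at the lower corner, up past (424,300). The jaws are centred near x=386. I'll compare this with the fitted model.

```bash
python3 - <<'E'
from h import *
i=r.camera_info("wrist")
p=[.5911,-.0158,-.184]
for th in(-.044,0):
  print(th,[(proj(i,plate(p,[-.114,y,z],th))*1.5).round(0).tolist() for y in(-.0045,.0045) for z in(-.203,-.025)])
s=r.get_state();t=np.array([s["tcp_pos"]]);print(proj(i,t)*1.5)
E
python3 - <<'E'
import cv2
a=cv2.imread("pics/w1.png")[235:435,370:520]
cv2.imwrite("pics/w1c.png",cv2.resize(a,None,fx=3,fy=3,interpolation=2))
E
```

```text
-0.044 [[[408.0, 248.0]], [[411.0, 285.0]], [[416.0, 248.0]], [[423.0, 285.0]]]
0 [[[401.0, 248.0]], [[410.0, 285.0]], [[408.0, 248.0]], [[422.0, 285.0]]]
[[385.93353834 341.76512213]]
```

View pics/w1c.png

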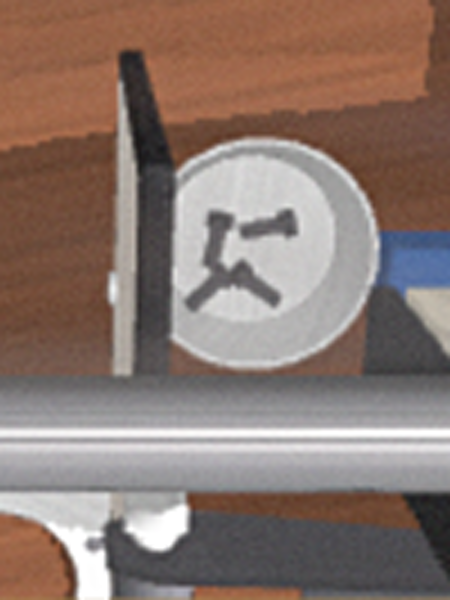

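```bash
cat > fit.py <<'E'
from h import *
q=np.array([[-.114,.0045,-.025],[-.114,.0045,-.203],[.114,.0045,-.025]])
uv={"scene":np.array([[697,282],[697,515],[130,168]])/6+[140,180],"side":np.array([[524,300],[528,548],[65,135]])/7+[175,165]}
I={n:r.camera_info(n) for n in uv}
W=dict(I["scene"]);W.update({k:v for k,v in r.camera_info("wrist").items()});W["view"]=np.load("w1.npy")
qw=np.array([[-.114,-.0045,-.203],[-.114,.0045,-.203],[-.114,-.0045,-.025],[-.114,.0045,-.025]])
uw=np.array([[409.5,252],[416,252],[415,290],[427.5,290]])/1.5
f=lambda p:np.concatenate([(proj(I[n],plate(p,q,p[3]))-uv[n]).ravel() for n in uv]+[(proj(W,plate(p,qw,p[3]))-uw).ravel()])
s=least_squares(f,[.59,-.016,-.18,0]);p=s.x
E
python3 - <<'E'
from fit import *
print(p,s.fun.round(1))
m={"scene":np.array([[268,153]])/6+[140,180],"side":np.array([[165,110]])/7+[175,165]}
g=lambda X:np.concatenate([(proj(I[n],X)-m[n]).ravel() for n in m])
t=least_squares(g,[.63,0,.3]);X=t.x
L=(X-[p[0],p[1],.26])@Rz(p[2]);print("mark tail frame",L,t.fun.round(2),"r",np.hypot(L[1],L[2]),"ang",np.arctan2(L[1],L[2]))
# angle for given x,r
for x in(.034,.038,.042):
  for rr in(.05,.057,.064):
    h=lambda a:np.concatenate([(proj(I[n],plate(p,[x,0,rr],a[0]))-m[n]).ravel() for n in m])
    k=least_squares(h,[.5]);print(x,rr,k.x.round(3),k.fun.round(1))
print("near",plate(p,[-.110,0,-.067],p[3]),"ptr",[(proj(I[n],plate(p,[.034,0,.05],p[3]))).round(1) for n in I])
E
```

```text
[ 0.59437024 -0.01471504 -0.20201935 -0.03175283] [-0.9  1.6 -0.5  0.3 -1.4 -0.4 -1.7 -0.2 -1.2 -0.1 -1.8 -1.6 -0.7 -1.1
  0.2 -1.  -0.5 -0.9 -0.5 -0.7]
mark tail frame [0.03568255 0.02515805 0.04149245] [ 0.12 -0.12 -0.19  0.13] r 0.04852371323178876 ang 0.5450598391573361
0.034 0.05 [0.546] [0.6 0.  0.1 0.2]
0.034 0.057 [0.548] [-0.4 -0.1 -0.8 -0.3]
0.034 0.064 [0.549] [-1.4 -0.3 -1.7 -0.8]
0.038 0.05 [0.545] [-1.1 -0.4 -1.1 -0.2]
0.038 0.057 [0.547] [-2.2 -0.5 -2.  -0.7]
0.038 0.064 [0.548] [-3.2 -0.7 -2.9 -1.2]
0.042 0.05 [0.543] [-2.9 -0.8 -2.2 -0.7]
0.042 0.057 [0.545] [-3.9 -1.  -3.1 -1.2]
0.042 0.064 [0.547] [-5.  -1.1 -4.1 -1.7]
near [[0.48703406 0.00944007 0.19303377]] ptr [array([[189.3, 193.4]]), array([[203.3, 172.9]])]
```

>>> jog_arm(
  deltas=[
    [[1,0.8,1.2,-2,0],[1,0.8,1.2,-3,0],[1,0,0,-3.5,0],[1,0,0,-3.5,0],[0.3,0,0,-2.8,0],[0,0,0,-1.5,0],[-0.3,0,0,0,0],[-0.4,0,0,0,0]],
  ],
  force=3,
)

```text
time_s: 3.32
tcp_pos: [0.4874, 0.0075, 0.1949]
eef_rot: [180.0, 0.1, 169.2]
contact_force: [0.3, 0.4, -0.0]
gripper_width: 0.0532
gripper_force: 0.0
```

Run:
```python
from h import *
import cv2
s=r.get_state();print(s["time_s"],s["tcp_pos"],s["eef_rot"],s["contact_force"],s["gripper_width"])
a=r.capture("wrist")[150:300,130:400]
b=r.capture("scene")[180:275,140:270]
a=cv2.resize(a,(720,400));b=cv2.resize(b,(720,526))
cv2.imwrite("pics/w2.png",cv2.resize(np.vstack([a,b]),None,fx=.64,fy=.64))
```

```text
3.325 [0.48735134 0.00747788 0.19486464] [1.79962591e+02 9.56578308e-02 1.69215583e+02] [ 0.29383377  0.39593989 -0.04617759] 0.05323078365529208
```

View pics/w2.png

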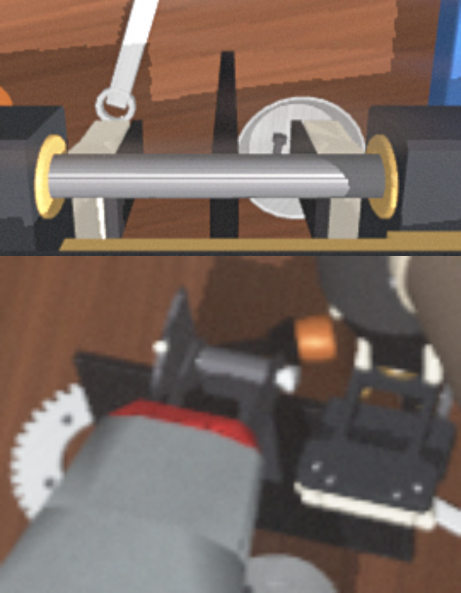

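The plate at x≈222 is centred between the fingers (inner faces ≈130 and 305). I'll close at the lightest grip.

>>> jog_arm(
  deltas=[
    [[-0.5,0,0,0,0],[-0.6,0,0,0,0],[-0.7,0,0,0,0],[-0.75,0,0,0,0],[-0.8,0,0,0,0],[-0.9,0,0,0,0],[-1,0,0,0,0],[-1,0,0,0,0]],
  ],
  force=3,
)

```text
time_s: 4.42
tcp_pos: [0.4867, 0.0077, 0.1936]
eef_rot: [180.0, 0.0, 169.2]
contact_force: [-0.1, 2.9, -0.4]
gripper_width: 0.01
gripper_force: 3.0
```

The grip is 3 N with an opening of 10 mm. The arc radius is about 66 mm, so I'll swing slowly, starting with 0 → 0.2 rad.

>>> jog_arm(
  deltas=[
    [[-1,-0.02,-0.1,0,0],[-1,-0.03,-0.15,0,0],[-1,-0.04,-0.2,0,0],[-1,-0.04,-0.2,0.01,0],[-1,-0.04,-0.2,0.02,0],[-1,-0.04,-0.2,0.03,0],[-1,-0.04,-0.2,0.03,0],[-1,-0.03,-0.15,0.03,0]],
  ],
)

```text
time_s: 5.42
tcp_pos: [0.4838, -0.0063, 0.1945]
eef_rot: [180.0, -0.0, 169.2]
contact_force: [1.6, 5.1, -5.9]
gripper_width: 0.0214
gripper_force: 3.0
```

The model, with plate contact at the finger tip and the top edge, gives θ≈0.22 and agrees with the 21 mm opening. I'll continue to about 0.48 rad.

>>> jog_arm(
  deltas=[
    [[-1,-0.03,-0.15,0.04,0],[-1,-0.04,-0.2,0.05,0],[-1,-0.04,-0.2,0.06,0],[-1,-0.04,-0.2,0.08,0]],
  ],
)

```text
time_s: 5.92
tcp_pos: [0.4821, -0.0138, 0.1967]
eef_rot: [180.0, -0.0, 169.2]
contact_force: [2.0, 6.2, -4.7]
gripper_width: 0.0359
gripper_force: 3.0
```

```bash
cat > th.py <<'E'
from fit import *
def theta(s):
    d=np.array(s["tcp_pos"])-[p[0],p[1],.26]; y=-np.sin(-.195)*d[0]+np.cos(-.195)*d[1]; z=d[2]
    w=s["gripper_width"]
    from scipy.optimize import brentq
    t1=brentq(lambda t:np.cos(t)*(y-w/2)-np.sin(t)*(z-.019)+.0045,-.2,1.2)
    t2=brentq(lambda t:-.025*np.sin(t)+.0045*np.cos(t)-y-w/2,-.2,1.2)
    return y,z,w,t1,t2
E
python3 - <<'E'
from th import *
s=r.get_state();print(theta(s),s["contact_force"],s["moment"],s["gripper_force"])
E
```

```text
(np.float64(-0.020884142030786604), np.float64(-0.06327482551904245), 0.035854247841913066, 0.39128727791354156, 0.2947673880748501) [ 1.97780894  6.22185939 -4.66796933] [ 1.86755508 -0.57268085  0.00470764] 2.9978758189827204
```

Run:
```python
from h import *
import cv2
a=r.capture("side")[150:265,165:285];b=r.capture("scene")[170:285,130:270];w=r.capture("wrist")[130:300,100:420]
a=cv2.resize(a,(400,383),interpolation=2);b=cv2.resize(b,(400,329),interpolation=2)
w=cv2.resize(w,(400,212),interpolation=2)
cv2.imwrite("pics/m1.png",np.hstack([np.vstack([b,w])[:541],np.vstack([a,np.zeros((158,400,3),'u1')])]))
```

```text
(no output)
```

View pics/m1.png

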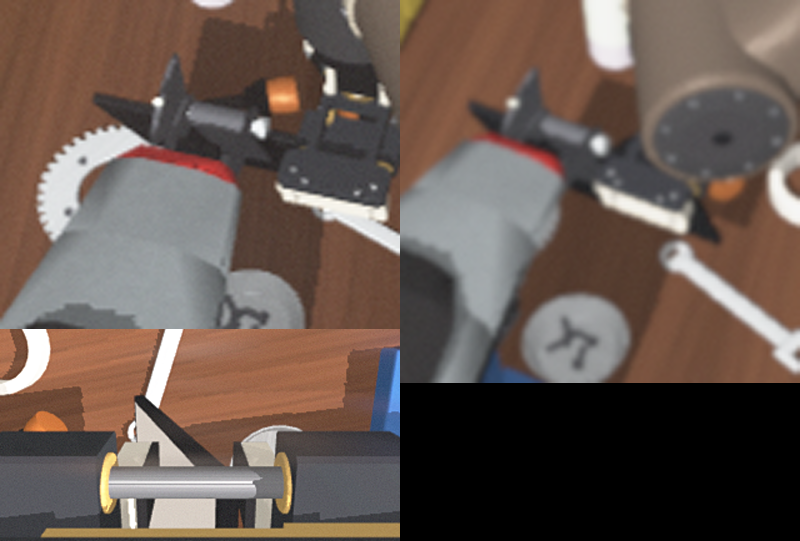

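The plate is tilted. Its near lower corner is at wrist panel (137,398) and side panel (718,241).

Run:
```python
from fit import *
wi=r.camera_info("wrist")
uw=np.array([[100+137*.8,130+69*.8]]);us=np.array([[165+318*.3,150+241*.3]])
for t in np.arange(.25,.5,.025):
    print(t.round(3),(proj(wi,plate(p,[-.114,-.0045,-.203],t))-uw).round(1),(proj(I["side"],plate(p,[-.114,.0045,-.203],t))-us).round(1))
```

```text
0.25 [[17.9 -5.1]] [[-3.4  7.1]]
0.275 [[13.4 -4.9]] [[-2.7  5.8]]
0.3 [[ 8.9 -4.6]] [[-2.   4.4]]
0.325 [[ 4.3 -4.4]] [[-1.4  3.1]]
0.35 [[-0.2 -4.1]] [[-0.8  1.8]]
0.375 [[-4.9 -3.8]] [[-0.1  0.4]]
0.4 [[-9.5 -3.5]] [[ 0.5 -1. ]]
0.425 [[-14.2  -3.1]] [[ 1.1 -2.4]]
0.45 [[-18.9  -2.7]] [[ 1.7 -3.7]]
0.475 [[-23.7  -2.3]] [[ 2.3 -5.1]]
```

θ≈0.36 rad. I'll continue to about 0.5.

>>> jog_arm(
  deltas=[
    [[-1,-0.02,-0.1,0.04,0],[-1,-0.03,-0.15,0.07,0],[-1,-0.03,-0.15,0.08,0],[-1,-0.03,-0.15,0.08,0],[-1,-0.02,-0.1,0.07,0],[-1,-0.01,-0.05,0.04,0],[-1,0,0,0,0]],
  ],
)

```text
time_s: 6.95
tcp_pos: [0.4806, -0.0208, 0.2005]
eef_rot: [180.0, -0.0, 169.2]
contact_force: [1.7, 6.1, -5.2]
gripper_width: 0.0502
gripper_force: 3.0
```

Run:
```python
from th import *
import cv2
s=r.get_state();print(theta(s),s["contact_force"],s["gripper_force"],s["time_s"])
wi=r.camera_info("wrist")
w=r.capture("wrist")[150:250,150:300]
b=np.mean([r.capture("scene") for _ in range(3)],0).astype('u1')[175:225,150:225]
a=np.mean([r.capture("side") for _ in range(3)],0).astype('u1')[165:265,175:275]
cv2.imwrite("pics/m2.png",np.vstack([np.hstack([cv2.resize(w,(400,267),interpolation=2),cv2.resize(b,(400,267),interpolation=2)]),
 np.hstack([cv2.resize(a,(330,330),interpolation=2),cv2.resize(a[:50,:70],(470,330),interpolation=2)])]))
for t in np.arange(.4,.62,.04):
    f=lambda q:proj(wi,plate(p,q,t))[0]; 
    u=f([-.114,-.0045,-.203]);v=proj(I["side"],plate(p,[-.114,.0045,-.203],t))[0]
    P=plate(p,[.034,0,.05],t);e=(proj(I["scene"],P)[0]-[150,175])*5.33+[400,0];g=(proj(I["side"],P)[0]-[175,165])*[6.71,6.6]+[330,267]
    print(t.round(2),((u-[150,150])*2.667).round(),((v-[175,165])*3.3+[0,267]).round(),"ptr",e.round(),g.round())
```

```text
(np.float64(-0.028026585293472506), np.float64(-0.05949901626275239), 0.05020858873716402, 0.5475175730218834, 0.29339102370172576) [ 1.68226723  6.12350474 -5.21481047] 3.000345630571246 6.95
0.4 [153.  83.] [283. 453.] ptr [593. 145.] [496. 357.]
0.44 [133.  85.] [287. 446.] ptr [591. 150.] [494. 361.]
0.48 [113.  87.] [290. 438.] ptr [590. 155.] [492. 365.]
0.52 [93. 89.] [293. 431.] ptr [589. 160.] [490. 369.]
0.56 [73. 91.] [296. 423.] ptr [588. 164.] [488. 374.]
0.6 [52. 93.] [299. 416.] ptr [587. 169.] [487. 378.]
```

View pics/m2.png

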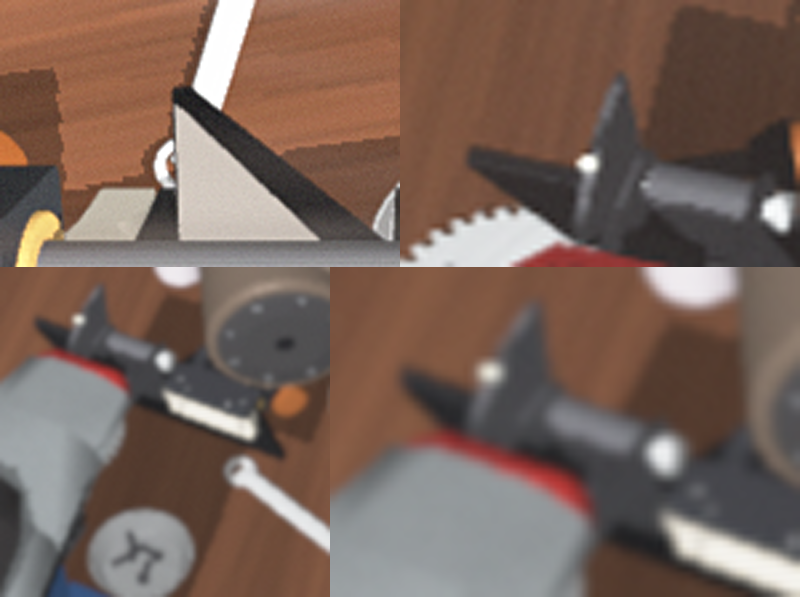

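The corners (wrist (174,95), side (281,455)) show the plate stayed at ≈0.37 rad. The 3 N grip only gave way and opened. I'll go back gently to where both fingers touch, raise the force in small steps, then continue.

>>> jog_arm(
  deltas=[
    [[-1,0.02,0.1,-0.05,0],[-1,0.03,0.15,-0.08,0],[-1,0.03,0.15,-0.08,0],[-1,0.03,0.15,-0.09,0],[-1,0.02,0.1,-0.06,0],[-1,0.01,0.05,-0.02,0],[-1,0,0,0,0]],
  ],
)

```text
time_s: 8.18
tcp_pos: [0.4832, -0.0137, 0.1983]
eef_rot: [179.9, 0.1, 169.2]
contact_force: [-0.2, 6.5, 4.1]
gripper_width: 0.0357
gripper_force: 3.0
```

>>> jog_arm(
  deltas=[
    [[-0.3,0,0,0,0],[-0.3,0,0,0,0]],
  ],
  force=4,
)

```text
time_s: 8.43
tcp_pos: [0.4833, -0.0133, 0.1983]
eef_rot: [179.9, 0.1, 169.2]
contact_force: [-0.2, 8.2, 5.6]
gripper_width: 0.0349
gripper_force: 4.0
```

>>> jog_arm(
  deltas=[
    [[-0.3,0,0,0,0],[-0.35,0,0,0,0],[-0.4,0,0,0,0]],
  ],
  force=5,
)

```text
time_s: 8.8
tcp_pos: [0.4834, -0.0129, 0.1987]
eef_rot: [179.9, 0.2, 169.3]
contact_force: [-2.6, 10.3, 7.7]
gripper_width: 0.0297
gripper_force: 5.0
```

>>> jog_arm(
  deltas=[
    [[-0.4,0,0,0.05,0],[-0.5,0,0,0.05,0],[-0.6,0,0,0.05,0],[-0.7,0,0,0,0]],
  ],
  force=5,
)

```text
time_s: 9.3
tcp_pos: [0.4833, -0.0129, 0.1995]
eef_rot: [179.9, 0.1, 169.2]
contact_force: [-0.3, 10.9, 2.3]
gripper_width: 0.0266
gripper_force: 5.0
```

```bash
cat >> th.py <<'E'
def blob():
    # near lower corner, -y face: leftmost bright-grey plate face pixel column from wrist picture
    return r.capture("wrist")
E
python3 - <<'E'
from th import *
s=r.get_state();print(theta(s),s["contact_force"],s["gripper_force"],s["time_s"])
E
```

```text
(np.float64(-0.01969832667823059), np.float64(-0.06052011227096363), 0.026591912232208918, 0.34100709071382806, 0.43288506681442246) [-0.25912497 10.92887373  2.34809278] 4.9996428564190865 9.3
```

Run:
```python
from th import *
import cv2
s=r.get_state();wi=r.camera_info("wrist");a=r.capture("wrist");np.save("wa.npy",a)
h=cv2.cvtColor(a,cv2.COLOR_BGR2HSV).astype(int)
m=((h[...,1]<50)&(h[...,2]>140))
for row in range(176,246,6):
    c=np.flatnonzero(np.diff(m[row,130:330].astype(int)))+131
    print(row,c.tolist())
for t in np.arange(.3,.7,.05):
    print(t.round(2),proj(wi,plate(p,[[-.114,-.0045,-.203],[-.09,-.0045,-.203],[-.06,-.0045,-.203],[-.114,-.0045,-.1]],t)).round(0).tolist())
```

```text
176 [217, 231]
182 [215, 229]
188 [213, 227]
194 [181, 187, 211, 225]
200 [182, 194, 212, 223]
206 [182, 202, 220, 224, 314]
212 [207, 210, 299, 307]
218 [207, 218, 292, 306]
224 [208, 228, 286, 306]
230 [208, 227, 288, 306]
236 [209, 225, 236, 240, 289, 305]
242 []
0.3 [[217.0, 179.0], [218.0, 200.0], [219.0, 224.0], [240.0, 205.0]]
0.35 [[208.0, 179.0], [209.0, 200.0], [210.0, 225.0], [233.0, 206.0]]
0.4 [[199.0, 180.0], [200.0, 201.0], [201.0, 226.0], [227.0, 207.0]]
0.45 [[190.0, 181.0], [191.0, 202.0], [192.0, 228.0], [221.0, 208.0]]
0.5 [[180.0, 182.0], [182.0, 203.0], [183.0, 229.0], [215.0, 208.0]]
0.55 [[171.0, 183.0], [172.0, 205.0], [174.0, 231.0], [208.0, 210.0]]
0.6 [[161.0, 184.0], [162.0, 206.0], [164.0, 233.0], [202.0, 211.0]]
0.65 [[150.0, 185.0], [152.0, 208.0], [155.0, 235.0], [196.0, 212.0]]
```

Run:
```python
from th import *
import cv2
b=r.capture("side");np.save("sb.npy",b)
g=b[...,2].astype(int)  # red: wood bright, plate dark
print("cols 250..266");
for row in range(208,230,1): print(row,g[row,250:267].tolist())
a=np.load("wa.npy");h=cv2.cvtColor(a,cv2.COLOR_BGR2GRAY).astype(int)
print("wrist cols 175..259 step 3")
for row in range(170,240,5): print(row,h[row,175:260:3].tolist())
for t in np.arange(.3,.6,.05): print(t.round(2),proj(I["side"],plate(p,[-.114,.0045,-.203],t)).round(1))
```

```text
cols 250..266
208 [72, 79, 75, 59, 45, 41, 46, 72, 104, 136, 158, 168, 170, 167, 157, 142, 125]
209 [89, 107, 103, 73, 48, 39, 37, 43, 61, 98, 126, 145, 153, 150, 137, 126, 120]
210 [113, 132, 120, 85, 53, 38, 35, 36, 42, 56, 81, 108, 125, 126, 120, 118, 119]
211 [133, 144, 128, 96, 68, 56, 50, 42, 39, 39, 47, 70, 89, 103, 110, 115, 120]
212 [146, 146, 130, 111, 98, 88, 77, 62, 49, 40, 41, 45, 59, 77, 96, 109, 118]
213 [160, 147, 129, 122, 118, 112, 105, 91, 79, 65, 59, 50, 43, 56, 79, 103, 117]
214 [169, 147, 130, 124, 125, 123, 119, 114, 107, 99, 90, 76, 61, 60, 80, 104, 116]
215 [183, 148, 128, 125, 124, 124, 123, 121, 121, 119, 112, 102, 91, 88, 98, 112, 117]
216 [200, 155, 128, 124, 124, 125, 123, 124, 123, 122, 121, 114, 109, 108, 113, 116, 118]
217 [206, 158, 131, 124, 124, 124, 124, 124, 124, 122, 120, 116, 114, 115, 117, 118, 117]
218 [184, 143, 129, 124, 124, 122, 125, 123, 122, 121, 119, 115, 114, 116, 117, 119, 117]
219 [145, 128, 124, 123, 123, 123, 123, 123, 121, 120, 116, 113, 114, 117, 118, 118, 117]
220 [121, 122, 123, 124, 122, 123, 122, 122, 121, 119, 115, 113, 114
[... 2217 characters left out ...]
40, 51, 37, 43, 45, 48, 80, 87, 80, 85, 90, 89, 93, 91, 97]
220 [49, 55, 59, 56, 58, 52, 55, 56, 58, 79, 75, 224, 201, 205, 210, 109, 104, 111, 39, 49, 44, 42, 53, 90, 88, 87, 91, 92, 90]
225 [57, 53, 47, 54, 55, 55, 56, 54, 74, 82, 83, 203, 191, 193, 193, 194, 193, 198, 43, 49, 45, 47, 42, 36, 40, 78, 90, 90, 93]
230 [56, 55, 62, 56, 59, 64, 60, 82, 80, 168, 214, 155, 193, 191, 195, 190, 186, 146, 60, 61, 62, 55, 58, 54, 49, 62, 55, 62, 91]
235 [90, 94, 92, 96, 95, 97, 97, 98, 115, 217, 219, 217, 192, 185, 193, 196, 187, 80, 85, 81, 124, 133, 81, 81, 83, 85, 76, 78, 75]
0.3 [[258.4 226.7]]
0.35 [[259.6 224.1]]
0.4 [[260.9 221.3]]
0.45 [[262.1 218.6]]
0.5 [[263.3 215.8]]
0.55 [[264.5 212.9]]
```

Run:
```python
from th import *
import cv2
a=np.load("wa.npy")[160:260,140:330]
b=np.mean([r.capture("scene") for _ in range(3)],0).astype('u1')[180:215,160:230]
c=r.capture("side")[180:225,205:275]
z=lambda q,s:cv2.resize(q,s,interpolation=2)
cv2.imwrite("pics/m3.png",np.vstack([z(a,(700,368)),np.hstack([z(b,(440,220)),z(c,(260,220))])]))
```

```text
(no output)
```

View pics/m3.png

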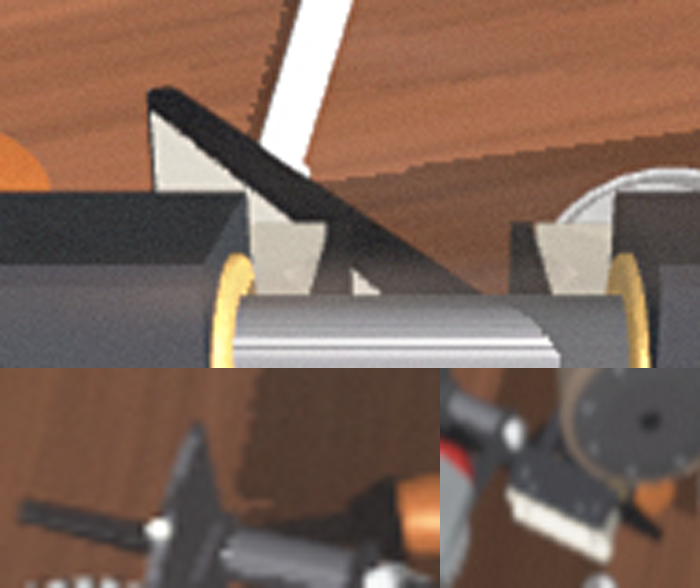

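The last picture shows the plate swung to about 0.5 rad, with a finger on either side of it. I'll check the pad geometry with numbers.

Run:
```python
from th import *
s=r.get_state();wi=r.camera_info("wrist")
from scipy.spatial.transform import Rotation as Ro
R=Ro.from_euler("xyz",s["eef_rot"],degrees=True).as_matrix()
f=lambda v:((proj(wi,R@np.array(v)+s["tcp_pos"])[0]-[140,160])*3.68).round(0).tolist()
w=s["gripper_width"]/2
for sg in(-1,1):
  for zz in(.019,0,-.03): print(sg,zz,[f([x,sg*w,zz]) for x in(-.0095,.0095)],[f([x,sg*(w+.021),zz]) for x in(-.0095,.0095)])
g=lambda q,t:((proj(wi,plate(p,q,t))[0]-[140,160])*3.68).round(0).tolist()
for t in(.45,.5,.55):print(t,[g([-.114,y,z],t) for z in(-.203,-.1,-.08,-.06,-.04) for y in(-.0045,.0045)])
```

```text
-1 0.019 [[366.0, 259.0], [364.0, 167.0]] [[260.0, 259.0], [255.0, 167.0]]
-1 0 [[359.0, 299.0], [357.0, 199.0]] [[242.0, 299.0], [237.0, 199.0]]
-1 -0.03 [[346.0, 383.0], [343.0, 266.0]] [[207.0, 383.0], [200.0, 266.0]]
1 0.019 [[497.0, 259.0], [499.0, 167.0]] [[603.0, 259.0], [608.0, 167.0]]
1 0 [[504.0, 299.0], [506.0, 199.0]] [[621.0, 299.0], [626.0, 199.0]]
1 -0.03 [[519.0, 383.0], [522.0, 265.0]] [[658.0, 383.0], [665.0, 265.0]]
0.45 [[183.0, 77.0], [214.0, 74.0], [298.0, 175.0], [339.0, 170.0], [333.0, 205.0], [377.0, 199.0], [375.0, 241.0], [423.0, 233.0], [426.0, 286.0], [479.0, 276.0]]
0.5 [[148.0, 80.0], [179.0, 77.0], [275.0, 178.0], [316.0, 172.0], [313.0, 208.0], [357.0, 201.0], [359.0, 244.0], [407.0, 236.0], [415.0, 289.0], [467.0, 278.0]]
0.55 [[113.0, 83.0], [144.0, 80.0], [251.0, 182.0], [293.0, 176.0], [293.0, 212.0], [338.0, 204.0], [343.0, 248.0], [391.0, 238.0], [404.0, 292.0], [455.0, 280.0]]
```

Run:
```python
from th import *
print(r.tip_extent)
s=r.get_state();print(s["time_s"],s["tcp_pos"],s["eef_rot"],s["joints"],s["gripper_width"])
```

```text
0.019
9.6 [ 0.48329376 -0.01285367  0.19949609] [1.79858688e+02 1.20332307e-01 1.69240405e+02] [ 2.18022953e+01  2.91157046e+00 -2.43017105e+01 -6.11960779e-02
 -6.26092595e+01 -1.22533672e+02] 0.02614384901352367
```

Everything fits the plate at about 0.5 rad with both fingers touching, against a mark at ≈0.54 rad. I'll add slightly more force and a small step onward.

>>> jog_arm(
  deltas=[
    [[-0.8,0,0,0,0],[-0.9,0,0,0,0],[-1,-0.01,-0.06,0.03,0],[-1,-0.01,-0.06,0.03,0],[-1,0,0,0,0],[-1,0,0,0,0]],
  ],
  force=6,
)

```text
time_s: 10.35
tcp_pos: [0.4831, -0.0138, 0.2]
eef_rot: [179.8, 0.1, 169.2]
contact_force: [0.6, 11.7, 0.7]
gripper_width: 0.0263
gripper_force: 6.2
```

```bash
cat > meas.py <<'E'
from th import *
import cv2
s=r.get_state();print(s["time_s"],s["tcp_pos"],s["gripper_width"],s["contact_force"])
wi=r.camera_info("wrist")
h=cv2.cvtColor(r.capture("wrist"),cv2.COLOR_BGR2GRAY).astype(int)
for row in range(176,214,4): 
    d=np.flatnonzero(h[row,140:260]<65)+140; print(row,(d[0],d[-1]) if len(d) else None,end=" ")
g=np.mean([r.capture("side")[...,2] for _ in range(3)],0).astype(int)
print();
for row in range(204,220): print(row,g[row,254:272].tolist())
p0=[.5911,-.0158,-.184]
for t in np.arange(.44,.62,.02): print(t.round(2),[np.r_[proj(wi,plate(P,[-.114,-.0045,-.203],t))[0],proj(I["side"],plate(P,[-.114,.0045,-.203],t))[0]].round(1).tolist() for P in(p,p0)])
E
python3 meas.py
```

```text
10.35 [ 0.48308953 -0.0137952   0.19995268] 0.026256375389287837 [ 0.55398587 11.69797435  0.69631398]
176 None 180 None 184 None 188 (np.int64(174), np.int64(186)) 192 (np.int64(178), np.int64(193)) 196 (np.int64(184), np.int64(199)) 200 (np.int64(189), np.int64(205)) 204 (np.int64(194), np.int64(210)) 208 (np.int64(199), np.int64(217)) 212 (np.int64(154), np.int64(225)) 
204 [125, 106, 79, 91, 137, 171, 181, 177, 174, 174, 173, 173, 166, 145, 111, 87, 82, 81]
205 [115, 97, 71, 96, 147, 175, 180, 178, 177, 175, 174, 173, 166, 144, 113, 92, 85, 83]
206 [87, 73, 57, 81, 122, 150, 165, 173, 175, 175, 172, 169, 160, 139, 115, 105, 100, 93]
207 [54, 49, 43, 53, 76, 104, 132, 155, 166, 170, 168, 161, 147, 131, 119, 116, 113, 107]
208 [50, 42, 37, 37, 42, 58, 87, 117, 141, 154, 153, 143, 130, 123, 120, 118, 116, 115]
209 [77, 63, 53, 45, 39, 39, 50, 72, 98, 118, 124, 121, 119, 119, 119, 117, 117, 118]
210 [105, 98, 88, 75, 62, 53, 47, 46, 56, 73, 87, 101, 111, 119, 119, 117, 117, 118]
211 [120, 119, 113, 106, 98, 88, 74, 59, 48, 46, 60, 87, 109, 117, 118, 117, 117, 117]
212 [124, 124, 123,
[... 625 characters left out ...]
15, 114, 114]
219 [123, 122, 122, 122, 121, 121, 117, 113, 114, 116, 119, 118, 116, 116, 115, 114, 114, 116]
0.44 [[192.7, 180.6, 261.9, 219.1], [189.1, 179.3, 262.8, 218.5]]
0.46 [[188.9, 180.9, 262.4, 218.0], [185.3, 179.7, 263.3, 217.3]]
0.48 [[185.1, 181.2, 262.8, 216.9], [181.5, 180.1, 263.7, 216.2]]
0.5 [[181.3, 181.6, 263.3, 215.8], [177.7, 180.5, 264.2, 215.1]]
0.52 [[177.4, 181.9, 263.8, 214.6], [173.8, 180.9, 264.6, 214.0]]
0.54 [[173.5, 182.3, 264.3, 213.5], [169.9, 181.3, 265.1, 212.8]]
0.56 [[169.6, 182.8, 264.7, 212.4], [165.9, 181.8, 265.5, 211.7]]
0.58 [[165.7, 183.2, 265.2, 211.2], [161.9, 182.3, 265.9, 210.5]]
0.6 [[161.7, 183.6, 265.6, 210.1], [157.9, 182.8, 266.4, 209.4]]
```

θ ≈ 0.54 by both cameras. I'll check the pixels around the mark, before and now, for the pointer.

Run:
```python
from th import *
import cv2
o=cv2.resize(cv2.imread("pics/s1.png"),(130,95),interpolation=cv2.INTER_AREA)
n=np.mean([r.capture("scene") for _ in range(4)],0)[180:275,140:270]
for nm,im in(("old",o),("new",n)):
    print(nm)
    for y in range(8,36,1): print(y+180,im[y,40:58].mean(-1).astype(int).tolist())
s=r.get_state();print(s["time_s"],s["tcp_pos"],s["gripper_width"],s["qd"].round(2))
```

```text
old
188 [100, 99, 95, 94, 96, 99, 99, 98, 94, 95, 89, 87, 98, 104, 102, 98, 97, 89]
189 [100, 98, 96, 94, 95, 97, 98, 97, 95, 93, 91, 87, 93, 100, 100, 99, 96, 84]
190 [100, 97, 96, 93, 96, 96, 98, 96, 95, 99, 101, 91, 87, 96, 100, 98, 95, 83]
191 [100, 97, 94, 94, 97, 98, 96, 94, 97, 109, 118, 101, 85, 95, 99, 97, 94, 82]
192 [98, 95, 93, 93, 96, 99, 96, 93, 103, 117, 112, 89, 79, 91, 99, 97, 86, 74]
193 [99, 95, 94, 95, 97, 98, 96, 94, 110, 120, 100, 75, 75, 91, 99, 95, 82, 70]
194 [98, 95, 93, 95, 98, 97, 95, 98, 116, 119, 94, 74, 75, 87, 96, 86, 73, 69]
195 [97, 94, 93, 96, 98, 98, 96, 106, 121, 111, 85, 74, 74, 82, 93, 84, 71, 70]
196 [97, 93, 93, 95, 98, 100, 101, 109, 120, 105, 79, 74, 73, 79, 90, 84, 71, 70]
197 [95, 93, 94, 96, 98, 98, 100, 104, 104, 90, 76, 75, 73, 76, 86, 84, 72, 68]
198 [95, 93, 93, 96, 98, 98, 105, 103, 89, 78, 75, 74, 74, 76, 78, 74, 71, 69]
199 [96, 94, 93, 98, 100, 99, 107, 100, 79, 73, 74, 73, 73, 75, 75, 71, 71, 69]
200 [94, 94, 96, 97, 100, 100, 96, 89, 78, 73, 72, 73, 74, 75, 74, 71, 70, 69]
201 [95, 94, 96, 97, 100, 97, 88, 84, 79, 74, 74, 74, 75
[... 2790 characters left out ...]
67, 82, 87, 76, 74, 111, 123]
209 [85, 88, 90, 103, 123, 122, 91, 69, 68, 70, 68, 72, 85, 82, 70, 144, 160, 134]
210 [85, 87, 89, 111, 124, 106, 78, 69, 71, 69, 67, 83, 89, 78, 65, 104, 131, 136]
211 [87, 88, 91, 112, 121, 96, 69, 67, 71, 69, 68, 88, 87, 71, 69, 84, 115, 128]
212 [85, 87, 91, 115, 130, 99, 66, 69, 71, 69, 77, 87, 80, 68, 66, 72, 85, 90]
213 [85, 90, 96, 116, 122, 94, 69, 69, 69, 69, 80, 86, 74, 67, 66, 66, 70, 76]
214 [122, 142, 114, 103, 106, 82, 69, 68, 69, 68, 72, 72, 69, 68, 66, 69, 81, 87]
215 [180, 207, 161, 112, 90, 73, 69, 68, 69, 70, 72, 68, 66, 66, 65, 74, 86, 82]
10.75 [ 0.48312122 -0.01380136  0.19997242] 0.026144292228673666 [ 0.06 -0.06  0.1   0.01  0.04 -0.04]
```

Run:
```python
from fit import *
m={"scene":np.array([184.9,205.4]),"side":np.array([165,110])/7+[175,165]}
us=np.array([264,212.8])
for x,rr in((.034,.05),(.036,.064),(.04,.064)):
  for sg in(.5,2):
    def F(v):
        P=v[:4]; o={"scene":v[4:6],"side":v[6:8]}; e=[v[4:8]/sg]
        for n in uv:
            e+=[(proj(I[n],plate(P,q,P[3]))+o[n]-uv[n]).ravel(),(proj(I[n],plate(P,[x,0,rr],v[8]))[0]+o[n]-m[n])]
        e+=[proj(I["side"],plate(P,[-.114,.0045,-.203],v[9]))[0]+o["side"]-us,[(P[2]+.193)/.02, (P[3]-0)/.04]]
        return np.concatenate(e)
    k=least_squares(F,[.592,-.015,-.19,0,0,0,0,0,.54,.54]);v=k.x
    print(x,rr,sg,v.round(4),round(k.cost,2))
```

```text
0.034 0.05 0.5 [ 0.5927 -0.0154 -0.1878 -0.0337 -0.1117 -0.0768  0.149   0.2013  0.5492
  0.541 ] 4.91
0.034 0.05 2 [ 0.5932 -0.0163 -0.1874 -0.0337 -0.0177  0.1881  0.336   0.6183  0.5488
  0.543 ] 4.6
0.036 0.064 0.5 [ 0.5907 -0.0156 -0.1827 -0.0406 -0.1607 -0.0684  0.1037  0.2507  0.557
  0.5372] 4.22
0.036 0.064 2 [ 0.5899 -0.0177 -0.1825 -0.0397 -0.7501  0.6076 -0.2819  0.9177  0.5576
  0.5406] 3.69
0.04 0.064 0.5 [ 0.5896 -0.0157 -0.1796 -0.0446 -0.1753 -0.0465  0.0584  0.252   0.5585
  0.5346] 8.74
0.04 0.064 2 [ 0.5879 -0.0186 -0.1795 -0.0432 -1.175   0.892  -0.6926  1.045   0.5597
  0.5386] 8.01
```

The mark fits ≈0.552 and the plate ≈0.54. I'll make one small final nudge, then hold still.

>>> jog_arm(
  deltas=[
    [[-1,-0.01,-0.04,0.01,0],[-1,0,0,0,0],[-1,0,0,0,0],[-1,0,0,0,0],[-1,0,0,0,0]],
  ],
)

```text
time_s: 11.38
tcp_pos: [0.483, -0.0142, 0.2]
eef_rot: [179.8, 0.1, 169.2]
contact_force: [0.3, 10.8, 0.2]
gripper_width: 0.0268
gripper_force: 6.1
```

```bash
python3 meas.py | head -14
```

```text
11.375 [ 0.48301584 -0.01416514  0.20000675] 0.02678290965235273 [ 0.26566341 10.75145241  0.15158626]
176 None 180 None 184 None 188 (np.int64(173), np.int64(185)) 192 (np.int64(177), np.int64(192)) 196 (np.int64(182), np.int64(198)) 200 (np.int64(188), np.int64(205)) 204 (np.int64(194), np.int64(210)) 208 (np.int64(199), np.int64(216)) 212 (np.int64(154), np.int64(223)) 
204 [119, 102, 81, 95, 143, 176, 184, 179, 176, 174, 173, 172, 167, 145, 113, 90, 82, 80]
205 [108, 90, 65, 89, 144, 176, 181, 179, 178, 176, 175, 174, 167, 145, 118, 99, 87, 83]
206 [84, 70, 53, 73, 117, 148, 164, 171, 175, 174, 173, 170, 160, 140, 120, 110, 102, 94]
207 [54, 47, 41, 48, 71, 101, 125, 145, 160, 168, 168, 161, 147, 132, 121, 116, 113, 107]
208 [62, 51, 44, 40, 41, 56, 76, 101, 129, 149, 151, 142, 130, 123, 120, 117, 116, 115]
209 [93, 83, 72, 59, 48, 40, 45, 59, 84, 110, 118, 118, 118, 120, 119, 117, 117, 118]
210 [115, 110, 103, 92, 76, 63, 55, 49, 52, 66, 78, 93, 109, 118, 119, 117, 116, 117]
211 [122, 123, 120, 115, 105, 98, 88, 74, 61, 54, 60, 83, 106, 117, 118, 116, 117, 117]
212 [124, 124, 124, 123, 121, 119, 114, 104, 93, 84, 80, 94, 111, 118, 117, 116, 117, 116]
213 [124, 124, 124, 124, 125, 124, 122, 118, 112, 105, 103, 109, 117, 118, 117, 116, 117, 116]
214 [124, 125, 124, 124, 125, 124, 123, 120, 115, 113, 114, 117, 119, 118, 117, 116, 117, 116]
215 [124, 124, 123, 124, 123, 124, 123, 119, 116, 115, 117, 119, 118, 117, 117, 117, 117, 115]
```

```bash
python3 -c "
from plant import r
print(r.close_job())"
```

```text
the job is handed in; nothing more can be done
None
```

The plate is swung up to about 0.55 rad, against a paint line measured at about 0.55 rad, and held still there at a 6 N grip. The pointer tip was hidden in both fixed views, so the match comes from the plate angle, not from seeing the tip on the line. The lightest 3 N grip let the plate stop short at about 0.36 rad, so I eased back and raised the force.

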